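# Put the mitre-box length stop away and bolt the chest

### The arm

A 6-joint arm with a two-finger parallel gripper is mounted at the origin on the work surface. World frame = base frame: x ahead of the robot, y to its left, z up, the work surface at z = 0. Lengths are in m, angles in rad, forces in N, time in s.
With the tool pointing down it reaches from about 0.3 to 0.775 m from the base axis. Payload 14.6 kg.
Tool frame: the origin (TCP) lies at the very end of the fingers, on their centre line; the grasp point (between the pads) lies 19 mm behind it; x points along the fingers, z is the direction in which the jaws open and shut, and the axes are right-handed (so a half turn about x gives the same grasp; the last joint's range is limited). The gripper opens to 94 mm and grips with 3 to 60 N. Pads are 16 mm wide; open, the fingers measure 119 mm over their backs; the gripper's body (75 mm by 177 mm) begins 78 mm behind the grasp point.
Start: joints at [-1.339, 0.3, 1.521, -0, 1.321, -0.067], TCP at [0.162, -0.526, 0.205] pointing down, gripper open.
Joint ranges: [-3.03, 3.03], [-0.79, 2.21], [0.23, 2.52], [-1.04, 4.18], [0, 3.07], [-2.55, 2.55]. Speed limits (rad/s): [2.22, 2.22, 2.57, 3.14, 3.14, 3.14].

### API

Orientations are given as [roll, pitch, yaw] about the fixed x, y, z axes, in that order (R = Rz(yaw) Ry(pitch) Rx(roll)).
In Python, from station import ctrl gives the robot as it stands. The module is installed in compiled form; this text tells all that it offers.
- The arm moves only by the tool servo_tool, never from a script. Its argument "motion" is one flat list of numbers, 4 for each row, row after row: the shift along the tool's x, y, z in mm, then the turn about the tool's x in degrees. In form: [dx, dy, dz, roll, dx, dy, dz, roll, ...]. A call has 1 to 20 rows; each row is the pose to reach, as a shift and turn from the pose commanded when the call began, along the tool's axes at that moment; what a row does not reach only later rows make up. A row lasts 1/8 s, in which the tool goes at most 62.5 mm and 10.7 degrees, less where a joint would pass 70% of its speed; a pose out of reach is approached as far as the arm can. A call with a gripper value outside its range is refused whole. "gripper" is the opening, from 0 (shut) to 1 (fully open), set as the call begins (left out, the last holds). The fingers move at their own pace and stop on an object; "force" is the grip in N (left out, the last holds). Time passes only in rows, so rows that repeat a pose let the fingers close. It gives the time, the measured TCP pose, the force and the opening at its end, in the units of the state.
- ctrl.get_obs(): the state, without advancing time (a new reading comes with each control period).
- ctrl.camera(name): name is "scene" or "top" or "wrist"; returns a dict with "color" (480x640x3 uint8, red, green, blue), "z_map" (480x640 float32, m along the optical axis (not along the pixel's ray), 0 where there is no reading), "fx", "fy", "cx", "cy" (pixels), "rvec" (rotation vector, rad) and "tvec" (3), from world to camera coordinates, as OpenCV has them. Camera axes: x right, y down, z forward; pixel columns grow to the right and rows downward; lengths in m; the calibration is good to about 2 mm. The wrist camera is an equidistant fisheye: a pixel r from the principal point sees the ray r / f radians off the axis. A picture is of the moment at which its call begins.
- ctrl.hand_in(): hands the job in, once; it reports no verdict.
The state is a dict: "time_s": time; "qpos": joint angles; "joint_vel": joint speeds; "tau": joint torques, N m; "ee_pos": TCP position; "eef_rot": TCP orientation; "force": force on the tool from outside, world axes, zero at the start; "moment": the same for the moment, N m; "grip_width": finger opening in m.
Only numpy, scipy, OpenCV 4.12 (cv2) and the standard library are available. Lean on these libraries where they do the work, as an engineer would, in place of code of your own. Each camera call takes 0.05 s, during which the arm holds its last target.

### The job

The sawing is done. Unclip the length stop from the mitre box's fence, set it down (do not drop it) inside the plywood chest and shut the lid. Then slide the barrel bolt fully across into its keeper and turn its handle down flat into the notch, leaving the other things on the desk where they are.

Things in the scene. Friction and masses are not known exactly. Their poses are not given: they have to be found in the camera images.
- mitre_box: Cast aluminium mitre box without its saw, fixed to the desk, 135 x 460 mm (x, y). Origin: centre of its underside. Its fence is an upright wall along y, 14 mm thick, centred at x = +45 mm, top 115 mm over the desk, wings y = 35 to 230 and -230 to -35 mm. Steel posts with black caps stand to 248 mm high at x = -112 and +112 mm, within 28 mm of y = 0.
- stop_center (a point): Centre (half-way up) of the length stop, a loose clip 48 x 28 x 78 mm (x, y, z), 0.1 to 0.2 kg, astride the fence's +y wing, axes parallel to the mitre box's. Its cap underside (z = -3 mm) rests on the fence top; its legs reach down to z = -39 mm (front to x = -24, rear to x = +24 mm), flat below, so it can stand on them. Cap and legs are aluminium, 28 mm wide in y like the head.
- stop_head (a point): Centre of the stop's black ribbed grip head, 28 x 28 x 32 mm, 23 mm above stop_center: spans 10 to 42 mm above the fence top. A sprung tongue in the stop's rear leg is snapped under a bead along the fence's back: about 8 to 18 N straight up pulls it off; clear of the fence after 40 mm of lift.
- chest: Plywood chest fixed to the desk, 220 x 340 mm (x, y). Origin: centre of its underside. Walls 12 mm, rim 110 mm high. Open well under the lid: inside x -98 to +98, y -135 to +70 mm, floor 12 mm over the desk; spare blades in a rack (to 72 mm high) beyond y = -135 mm. y = 71 to 170 mm is a closed fixed deck, top 122 mm over the desk, level with the shut lid.
- well (a point): Point on the floor of the chest's well, at chest x = -35, y = -35 mm: a good place to set something down clear of the open lid. Axes parallel to the chest's.
- lid (a joint): Chest lid angle, rad: 0 fully shut on the rim, 1.3 to 1.5 at the start; grows as it opens, stop at 1.65. Plywood, shut it covers chest x -110 to +110, y -170 to +68 mm, 12 mm thick. Stiff friction hinge: it stays at any angle, 1 to 6 N at its free edge moves it. The bolt is on its outer (upper) face.
- lid_hinge (a point): Point on the lid's hinge line, which runs along chest y at chest x = +110, z = 110 mm (the back of the rim, level with the shut lid's underside). Axes turn with the lid; parallel to the chest's when shut.
- lid_face (a point): Point on the lid's outer face, 190 mm from the hinge line (30 mm from the free edge) at chest y = -125 mm, clear of the bolt: a place to push the lid shut. Its z axis is the face's outward normal.
- bolt (a joint): Steel barrel bolt on the lid: travel of its rod, m. 0 drawn back (0 to 0.010 at the start), 0.040 fully across in the keeper; grows towards chest +y. About 2 to 4 N. Rod 12 mm in diameter, axis along chest y at chest x = -55 mm, 14 mm above the lid's outer face. It enters the keeper only when the lid is fully shut.
- keeper (a point): Centre of the steel keeper staple on the chest's deck, on the line of the rod, 136 mm above the desk, at chest x = -55, y = +88 mm.
- handle (a joint): Bolt handle angle about the rod, rad: 0 square to the lid (upright with the lid shut; within 0.1 at the start), grows as it turns down towards the lid's free edge (chest -x), 1.52 flat in the notch. The guide's slot keeps it within about 0.35 of upright until the bolt is across (0.038 or more). It stays where it is left; 1 to 2 N at the knob turns it.
- notch (a point): On the rod's axis at the 13 mm wide notch of the guide, at chest y = +30 mm: the handle stands here when the bolt is fully across and can be turned down towards chest -x, which locks the bolt. The rest of the guide is a slotted steel channel. With the lid shut it is 136 mm over the desk.
- knob (a point): Centre of the ball knob, 16 mm in diameter, on the end of the bolt's handle, 45 mm from the rod's axis, on a 9 mm round stem. With the lid shut and handle upright it is 181 mm over the desk, at chest x = -55, y = -10 mm plus the bolt's travel; the steel guide beside the rod reaches 147 mm over the desk. Handle flat: 138 mm over the desk.
- tub: Bystander: clear round tub with white lid, 84 mm in diameter, 52 mm high; origin at its underside.
- bead_jar: Bystander: small glass jar, 32 mm in diameter, 45 mm high; origin at its underside.
- offcut: Bystander: wooden offcut 22 x 75 x 18 mm lying on the mitre box's table in front of the fence; origin at its underside.
- case: Bystander: flat black case 120 x 80 x 32 mm; origin at its underside.
Not all that is in view belongs to the job. What is shaped like the part that bears stop_center but red or yellow is not meant.

How it is judged:
On the way, in this order (a step that is already met when the one before it is completed fails the run):
1. the length stop is lifted off the fence (height (world z) of stop_center above 0.145 m and contact force between the fingers and length_stop above 0.5 N), for 0.1 s.
2. it is lowered, still held, to within 25 mm of the floor of the chest's well (x of stop_center in the frame of chest between -0.098 and 0.098 m and y of stop_center in the frame of chest between -0.158 and 0.07 m and z of stop_center in the frame of chest below 0.076 m and contact force between the fingers and length_stop above 0.3 N), for 0.1 s.
3. the lid is fully shut (value of joint lid below 0.02 rad), for 0.2 s.
4. the bolt is fully across in its keeper (value of joint bolt above 0.036 m and value of joint lid below 0.02 rad), for 0.1 s.
5. the handle is down in the notch (value of joint handle above 1.35 rad), for 0.1 s.
At the end, for the whole second after the job is handed in: The length stop lies at rest in the chest's well (its centre within the walls and below the rim), the lid is fully shut (within 0.02 rad), the bolt is across in its keeper (at least 36 of its 40 mm) and its handle is down in the notch (at least 1.35 of 1.52 rad) (all of step 4 and value of joint handle above 1.35 rad and x of stop_center in the frame of chest between -0.098 and 0.098 m and y of stop_center in the frame of chest between -0.158 and 0.07 m and z of stop_center in the frame of chest below 0.11 m and linear speed of length_stop below 0.02 m/s); the robot touches nothing.
It fails at once if a bystander is shifted by more than 30 mm (distance of any of tub, bead_jar, offcut, case from where it was at the start of the episode above 0.03 m).
It also fails if it takes over 72 s, if anything falls off the work surface, if the arm or the gripper's body presses on something with over 40 N, if the wrist force passes 120 N, or if a joint passes its speed limit or range.

## Working session

There is one attempt and no reset: what is moved stays moved. The work goes in short steps, Python scripts to look and compute and a tool call to move; the robot and the scene stay as the last step left them, time stands still between calls to the robot, and variables do not carry over. Pictures are saved under pics/ and viewed, and the job is handed in when it is done.

Besides the shell and the picture viewer there is one more tool, called as name(argument=value, ...) on one line, values as JSON. servo_tool: Moves the arm, as the interface text tells. Its arguments: {"type":"object","properties":{"motion":{"type":"array","items":{"type":"number"}},"gripper":{"type":"number"},"force":{"type":"number"}},"required":["motion"]}

```bash
mkdir -p pics
cat > h.py <<'E'
import numpy as np, cv2
from station import ctrl
from scipy.spatial.transform import Rotation as R
def save(n,im): cv2.imwrite(f'pics/{n}.png',cv2.cvtColor(im,cv2.COLOR_RGB2BGR))
def grab(name,tag=None):
    c=ctrl.camera(name); np.savez(f'/tmp/{tag or name}.npz',**c)
    save(tag or name,c['color']); return c
def load(t): return dict(np.load(f'/tmp/{t}.npz'))
def pts(c):
    z=c['z_map']; v,u=np.mgrid[:z.shape[0],:z.shape[1]]
    X=np.stack([(u-c['cx'])/c['fx']*z,(v-c['cy'])/c['fy']*z,z],-1)
    Rm=cv2.Rodrigues(c['rvec'])[0]
    return (X-c['tvec'].ravel())@Rm   # R^T(X-t)
def ray(c,u,v):
    Rm=cv2.Rodrigues(c['rvec'])[0]
    d=np.array([(u-c['cx'])/c['fx'],(v-c['cy'])/c['fy'],1.])@Rm
    return -Rm.T@c['tvec'].ravel(),d
def onz(c,u,v,z):
    o,d=ray(c,u,v); return o+d*(z-o[2])/d[2]
def proj(c,P):
    return cv2.projectPoints(np.array(P,float).reshape(-1,3),c['rvec'],c['tvec'],np.array([[c['fx'],0,c['cx']],[0,c['fy'],c['cy']],[0,0,1.]]),None)[0][:,0]
E
python3 - <<'E'
from h import *
for n in ('scene','top'):
    c=grab(n); print(n,c['fx'],c['fy'],c['cx'],c['cy'],ray(c,320,240))
o=ctrl.get_obs(); print(o)
E
```

```text
scene 483.3486203025484 483.3486203025484 317.83791322915584 249.28274047145732 (array([ 0.89517082, -0.68521922,  0.89696635]), array([-0.30956024,  0.65851716, -0.68623353]))
top 505.17875964027826 505.17875964027826 319.36839083667223 246.54400773859967 (array([ 3.16176918e-01, -7.12853571e-04,  1.44791429e+00]), array([ 0.18982907,  0.02466789, -0.98159349]))
{'time_s': 0.1, 'qpos': array([-1.33858430e+00,  3.00426791e-01,  1.52153332e+00,  3.64364317e-05,
        1.32069012e+00, -6.66214425e-02]), 'joint_vel': array([-0.00089034, -0.00242805, -0.00154964,  0.00065242,  0.00097622,
        0.00043803]), 'tau': array([ 1.84090430e-03, -5.32643938e+01, -3.53283298e+01,  7.09692109e-02,
        2.33749469e-02, -7.70705014e-05]), 'ee_pos': array([ 0.16186301, -0.52539267,  0.20493083]), 'eef_rot': array([3.0416119 , 1.56973816, 1.76964   ]), 'force': array([-0.26257043, -0.80145291, -0.44471238]), 'moment': array([-0.057515  ,  0.0059555 ,  0.02777845]), 'grip_width': 0.09400496777200969}
```

View pics/scene.png

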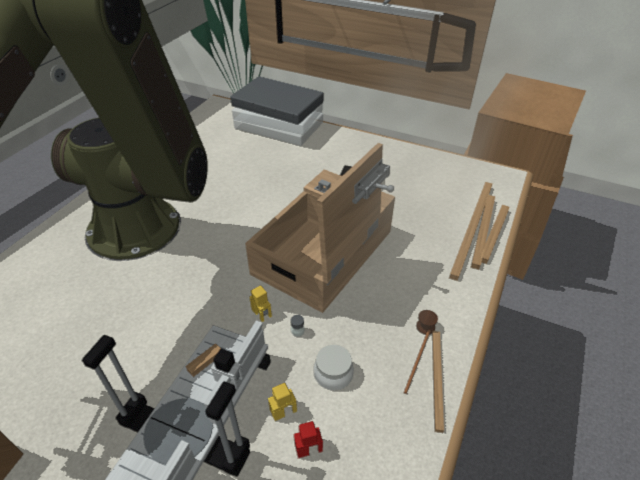

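View pics/top.png

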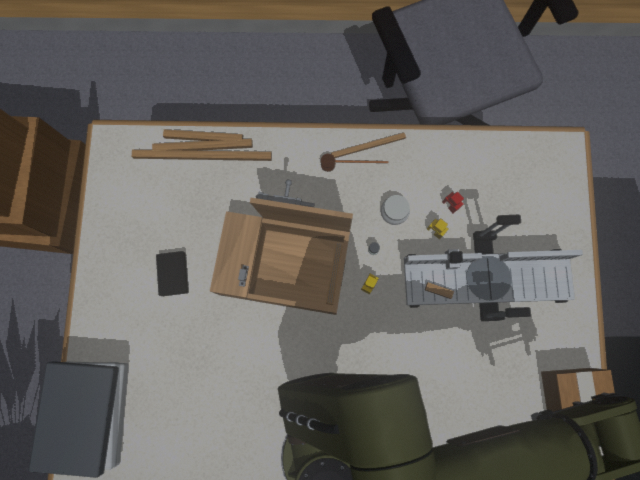

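The top view has world +x up and +y left. The chest is at about (290,250) with its lid open towards +x, and the mitre box is at about (490,278) with the black stop head near (456,257). Next I'll zoom in.

Run:
```python
from h import *
c=load('top'); im=c['color']
save('crop1',cv2.resize(im[170:330,190:390],None,fx=4,fy=3.7,interpolation=cv2.INTER_CUBIC)[:600,:800])
save('crop2',cv2.resize(im[200:330,390:590],None,fx=4,fy=4,interpolation=cv2.INTER_CUBIC))
s=load('scene')['color']
save('crop3',cv2.resize(s[310:480,90:330],None,fx=3.3,fy=3.3,interpolation=cv2.INTER_CUBIC))
save('crop4',cv2.resize(s[130:320,230:430],None,fx=3.1,fy=3.1,interpolation=cv2.INTER_CUBIC))
P=pts(c)
for u,v in [(456,257),(440,260),(470,270),(230,240),(300,205),(300,255),(345,250)]: print(u,v,P[v,u])
```

```text
456 257 [ 0.52872504 -0.31946885  0.15598307]
440 260 [ 0.52980141 -0.29167453  0.09401166]
470 270 [ 0.5104557  -0.38328096  0.05026842]
230 240 [0.56689404 0.27345104 0.12561649]
300 205 [0.61197889 0.07487046 0.33330001]
300 255 [0.54844111 0.09185853 0.01323461]
345 250 [ 0.548832   -0.03488504  0.11075265]
```

View pics/crop1.png

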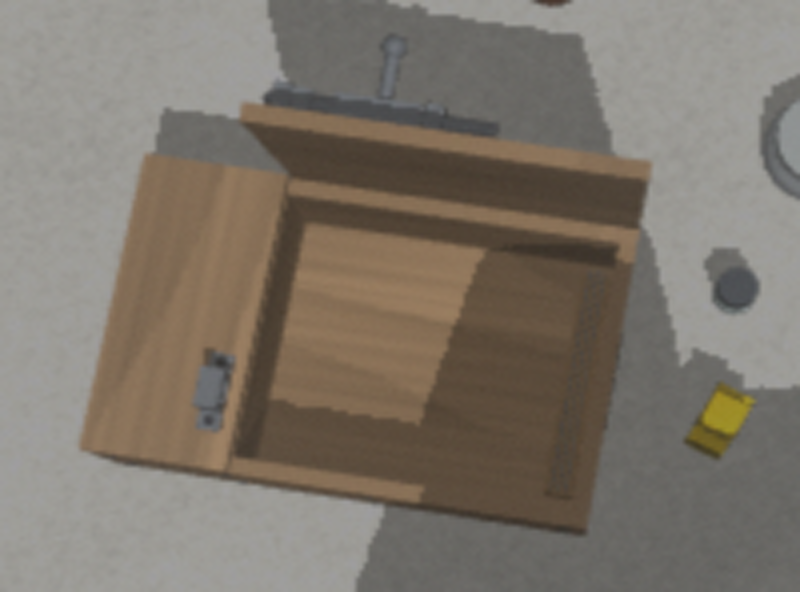

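View pics/crop2.png

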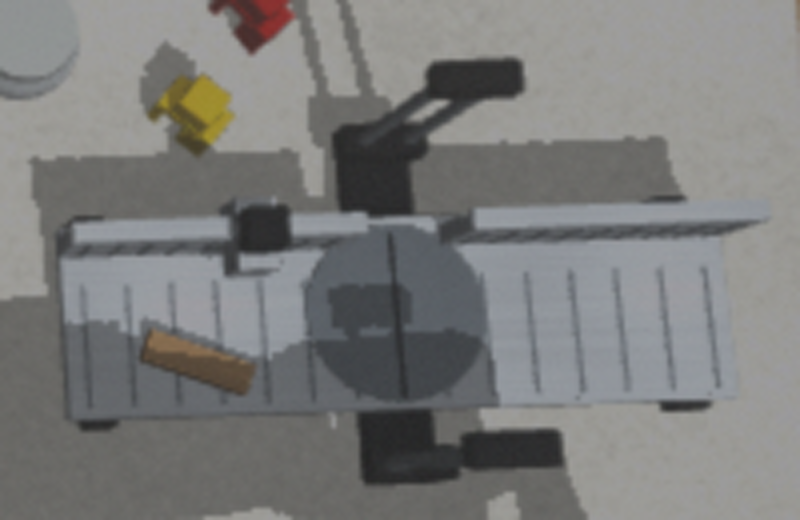

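View pics/crop3.png

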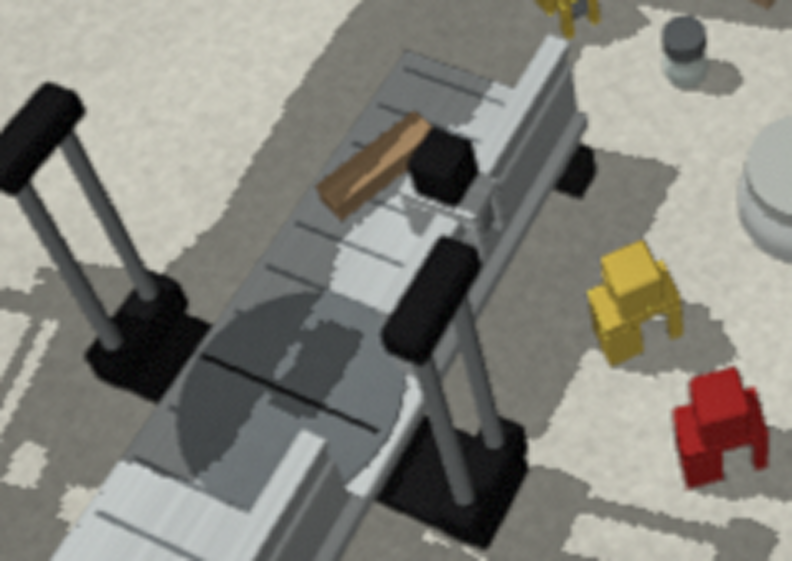

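View pics/crop4.png

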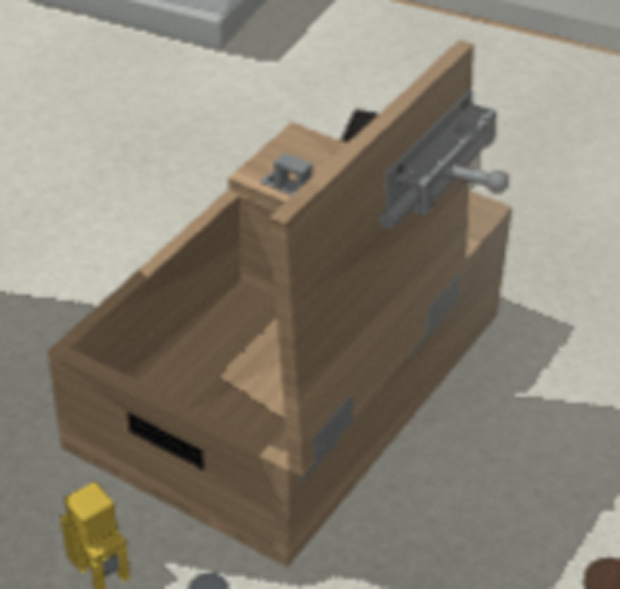

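Run:
```python
from h import *
c=load('top'); P=pts(c); im=c['color'].astype(int); hsv=cv2.cvtColor(c['color'],cv2.COLOR_RGB2HSV)
v,u=np.mgrid[:480,:640]
z=P[...,2]
# chest outline
m=(z>.10)&(z<.132)&(u>200)&(u<360)&(v>190)&(v<320)
mm=cv2.morphologyEx(m.astype(np.uint8),cv2.MORPH_OPEN,np.ones((2,2)))
n,l,st,ce=cv2.connectedComponentsWithStats(mm); k=1+np.argmax(st[1:,4]); m=l==k
r=cv2.minAreaRect(P[m][:,:2].astype(np.float32)); print('chest rect',r, st[k])
# deck pts edge
d=m&(z>.117); rd=cv2.minAreaRect(P[d][:,:2].astype(np.float32)); print('z>.117 rect',rd)
# crops->px corners, cast
def cr1(x,y,zz): return onz(c,190+x/4,170+y/3.7,zz)
for q in [(145,155,.122),(82,450,.122),(228,470,.122),(290,172,.122),(583,532,.11),(636,262,.11)]: print(q,cr1(*q))
# stop head
m=(z>.135)&(z<.18)&(u>440)&(u<475)&(v>240)&(v<275)&(im.sum(2)<150)
print('head',m.sum(),P[m].mean(0),cv2.minAreaRect(P[m][:,:2].astype(np.float32)),np.percentile(z[m],[5,50,95]))
# fence
m=(z>.10)&(z<.13)&(u>400)&(u<585)&(v>230)&(v<275)&(im.min(2)>110)
q=P[m];
for s in (q[q[:,1]>-.36],q[q[:,1]<-.42]):
    print('fence',len(s),cv2.minAreaRect(s[:,:2].astype(np.float32)),np.median(s[:,2]))
print(cv2.fitLine(q[:,:2].astype(np.float32),cv2.DIST_HUBER,0,.01,.01).ravel())
```

```text
chest rect ((0.5144408345222473, 0.132944256067276), (0.36603835225105286, 0.30774518847465515), 74.04067993164062) [ 211  213  140  101 4363]
z>.117 rect ((0.481167733669281, 0.1437942534685135), (0.3326377868652344, 0.2859533131122589), 81.8975830078125)
(145, 155, 0.122) [0.64494195 0.28879724 0.122     ]
(82, 450, 0.122) [0.42795701 0.31800447 0.122     ]
(228, 470, 0.122) [0.4159819  0.22071738 0.122     ]
(290, 172, 0.122) [0.63409266 0.18965233 0.122     ]
(583, 532, 0.11) [ 0.378421   -0.01334108  0.11      ]
(636, 262, 0.11) [ 0.57431168 -0.04526782  0.11      ]
head 108 [ 0.52871929 -0.31753329  0.15577197] ((0.5293265581130981, -0.319410115480423), (0.02499283477663994, 0.02523580938577652), 4.291665554046631) [0.14349825 0.15774244 0.16091377]
fence 275 ((0.5291894674301147, -0.28075045347213745), (0.04710989072918892, 0.1571105569601059), 2.224139451980591) 0.11670760862443504
fence 393 ((0.5544219017028809, -0.5486932396888733), (0.22346219420433044, 0.05930424481630325), 77.94133758544922) 0.11581910807083796
[ 0.06043214 -0.9981723   0.5472312  -0.50243676]
```

```bash
cat >> h.py <<'E'
def fit2d(a,b):
    a=np.array(a);b=np.array(b); ma,mb=a.mean(0),b.mean(0)
    H=(a-ma).T@(b-mb); th=np.arctan2(H[0,1]-H[1,0],H[0,0]+H[1,1])
    M=np.array([[np.cos(th),-np.sin(th)],[np.sin(th),np.cos(th)]]); return th,mb-M@ma,M
def draw(im,c,lines,T,sc,x0,y0):
    th,t=T; M=R.from_euler('z',th).as_matrix()
    for L,col in lines:
        w=(M@np.array(L,float).T).T+np.array([t[0],t[1],0]); p=(proj(c,w)-[x0,y0]+.5)*sc
        cv2.polylines(im,[np.round(p*8).astype(int)],False,col,1,cv2.LINE_AA,3)
E
cat > ov.py <<'E'
from h import *
import sys
def chestlines(a,b=0):
    x,y=.11,.17
    r=[[x,.071,.11],[x,-y,.11],[-x,-y,.11],[-x,.071,.11]]
    d=[[x,y,.122],[-x,y,.122],[-x,.071,.122],[x,.071,.122],[x,y,.122]]
    i=[[.098,.07,.012],[.098,-.135,.012],[-.098,-.135,.012],[-.098,.07,.012],[.098,.07,.012]]
    base=[[x,-y,0],[-x,-y,0],[-x,y,0]]
    k=[[-.065,.088,.136],[-.045,.088,.136]]
    ca,sa=np.cos(a),np.sin(a)
    L=lambda s,n,yy:[x-s*ca+n*sa,yy,.11+s*sa+n*ca]
    lid=[L(0,12e-3,-y),L(.22,12e-3,-y),L(.22,12e-3,.068),L(0,.012,.068)]
    lid2=[L(.22,0,-y),L(.22,0,.068)]
    h=[L(.165,.026,-.01+b),L(.165,.026+.045,-.01+b)]
    return [(r,(255,0,0)),(d,(0,0,255)),(i,(0,255,0)),(base,(255,0,255)),(k,(255,255,0)),(lid,(0,255,255)),(lid2,(0,255,255)),(h,(255,0,0))]
def boxlines(sy,h=0.):
    F=lambda y0,y1:[[.038,y0,.115],[.038,y1,.115],[.052,y1,.115],[.052,y0,.115],[.038,y0,.115]]
    hd=[[.045-.014,sy-.014,.157],[.045+.014,sy-.014,.157],[.045+.014,sy+.014,.157],[.045-.014,sy+.014,.157],[.045-.014,sy-.014,.157]]
    b=[[-.0675,-.23,0],[-.0675,.23,0],[.0675,.23,0],[.0675,-.23,0],[-.0675,-.23,0]]
    p=[[.112,-.028,.248],[.112,.028,.248]]; p2=[[-.112,-.028,.248],[-.112,.028,.248]]
    return [(F(.035,.23),(255,0,0)),(F(-.23,-.035),(255,0,0)),(hd,(0,255,0)),(b,(255,0,255)),(p,(0,255,255)),(p2,(0,255,255))]
def show(tag,name,lines,T,u0,u1,v0,v1):
    c=load(tag); sc=min(800/(u1-u0),600/(v1-v0))
    im=cv2.resize(c['color'][v0:v1,u0:u1],None,fx=sc,fy=sc,interpolation=cv2.INTER_CUBIC)
    draw(im,c,lines,T,sc,u0,v0); save(name,im)
E
python3 - <<'E'
from h import *; from ov import *
a=[(.11,.17),(-.11,.17),(-.11,.071),(.11,.071),(-.11,-.17)]
b=[(.645,.289),(.428,.318),(.416,.2207),(.634,.1897),(.3784,-.0133)]
th,t,M=fit2d(a,b); print(np.degrees(th),t,np.array(b)-(np.array(a)@M.T+t))
show('top','ovc',chestlines(1.4,.005),(th,t),190,390,170,320)
show('scene','ovcs',chestlines(1.4,.005),(th,t),230,430,130,320)
# mitre: fence/edges from crop2 (scale4, u0=390,v0=200)
c=load('top')
for n,x,y,z in [('fence L end front',72,240,.115),('fence L end back',72,222,.115),('R end back',768,203,.115),('R end front',768,220,.115),('Rwing inner back',472,209,.115),('Lwing inner back',368,213,.115)]:
    print(n,onz(c,390+x/4,200+y/4,z)[:2])
E
```

```text
-8.367832464038761 [0.51296487 0.13588269] [[-0.00153352  0.00093513]
 [-0.0008756  -0.00208094]
 [ 0.00153163 -0.00143487]
 [ 0.00187371 -0.0004188 ]
 [-0.00099622  0.00299949]]
fence L end front [ 0.52465871 -0.20252449]
fence L end back [ 0.53678198 -0.20259861]
R end back [ 0.55936313 -0.66160507]
R end front [ 0.54794464 -0.66084833]
Rwing inner back [ 0.55119307 -0.46710262]
Lwing inner back [ 0.54703708 -0.39847853]
```

View pics/ovc.png

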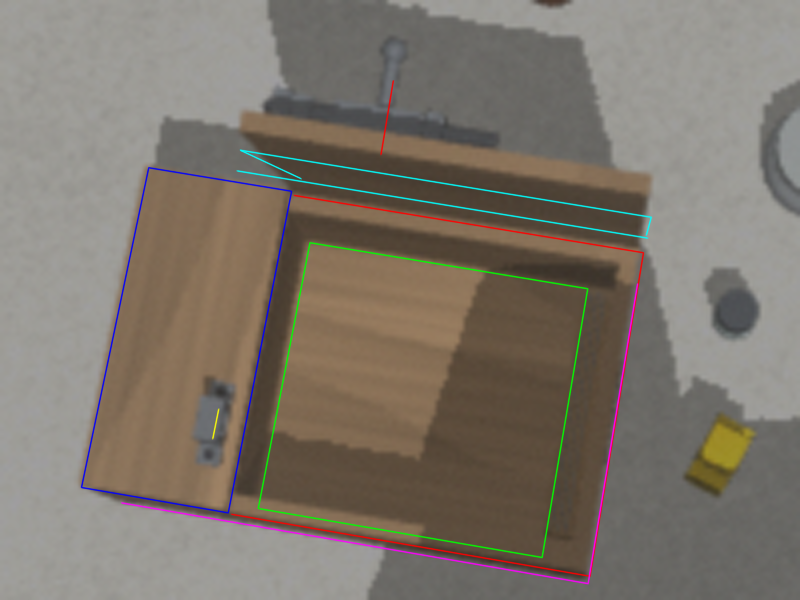

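View pics/ovcs.png

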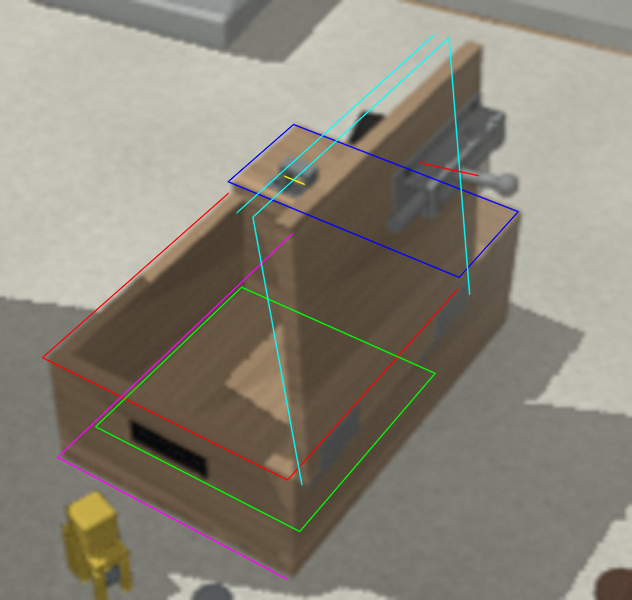

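Run:
```python
from h import *; from ov import *
th=np.radians(-8.37);t=[.513,.1359]
show('top','ovc2',chestlines(1.5,.005),(th,t),190,390,170,320)
show('scene','ovcs2',chestlines(1.5,.005),(th,t),230,430,130,320)
T=(np.radians(2.87),[.4973,-.4342])
show('top','ovm',boxlines(.114),T,390,590,200,330)
show('scene','ovms',boxlines(.114),T,90,330,310,480)
```

```text
(no output)
```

View pics/ovc2.png

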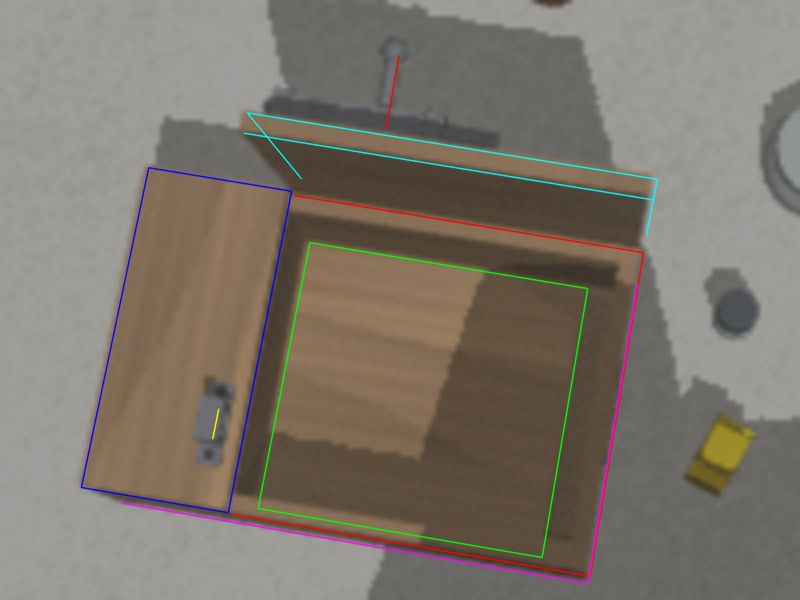

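View pics/ovm.png

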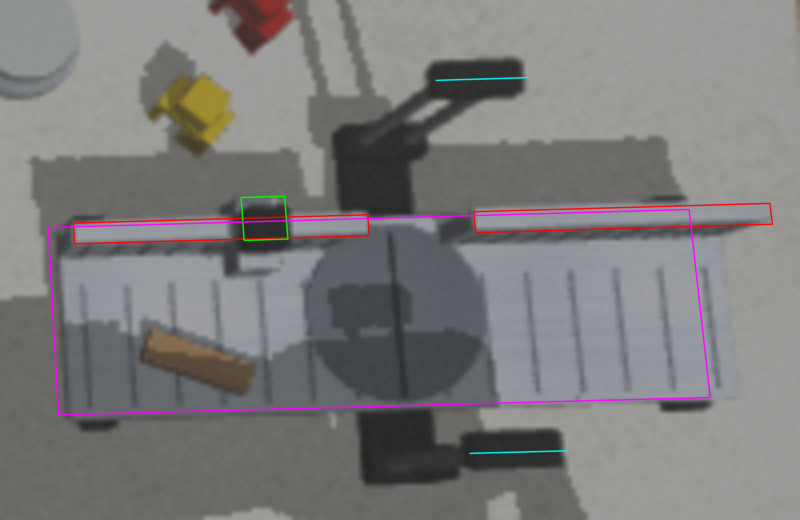

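View pics/ovms.png

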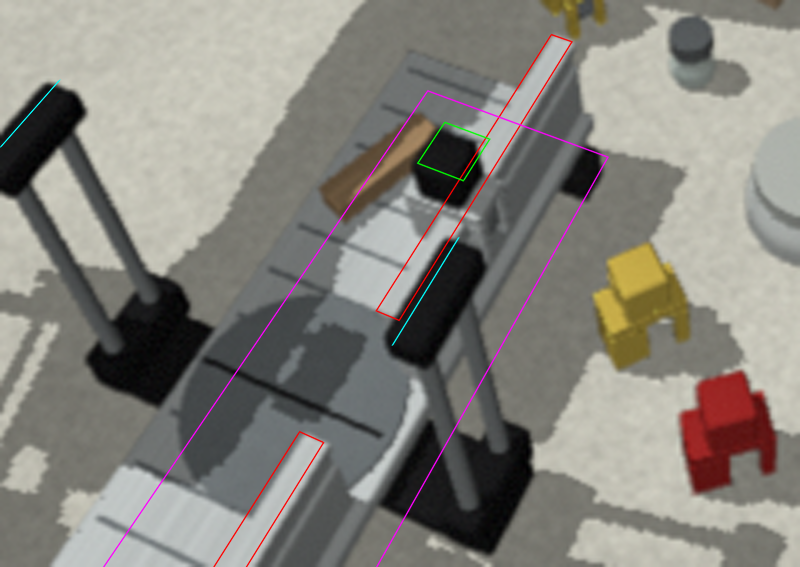

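```bash
cat >> h.py <<'E'
def tool():
    o=ctrl.get_obs(); return o,R.from_euler('xyz',o['eef_rot']).as_matrix()
def to(x,y,z):
    o,M=tool(); d=M.T@(np.array([x,y,z])-o['ee_pos'])*1000; print('t',round(o['time_s'],2),'pos',o['ee_pos'].round(4),'shift tool mm',d.round(1),'zaxis deg',np.degrees(np.arctan2(M[1,2],M[0,2])).round(2),'q6',o['qpos'][5].round(3),'F',o['force'].round(1),'grip',o['grip_width'].round(4))
    return d
E
python3 - <<'E'
from h import *
o,M=tool(); print(M.round(3))
to(.535,-.318,.30); to(.535,-.318,.119)
E
```

```text
[[-0.     0.956  0.294]
 [ 0.001  0.294 -0.956]
 [-1.     0.    -0.001]]Traceback (most recent call last):
  File "<stdin>", line 3, in <module>
  File "h.py", line 34, in to
    o,M=tool(); d=M.T@(np.array([x,y,z])-o['ee_pos'])*1000; print('t',round(o['time_s'],2),'pos',o['ee_pos'].round(4),'shift tool mm',d.round(1),'zaxis deg',np.degrees(np.arctan2(M[1,2],M[0,2])).round(2),'q6',o['qpos'][5].round(3),'F',o['force'].round(1),'grip',o['grip_width'].round(4))
                                                                                                                                                                                                                                                                      ^^^^^^^^^^^^^^^^^^^^^
AttributeError: 'float' object has no attribute 'round'
```

```bash
sed -i "s/o\['grip_width'\].round(4)/round(float(o['grip_width']),4)/" h.py
python3 - <<'E'
from h import *
to(.535,-.318,.30)
E
```

```text
t 0.1 pos [ 0.1619 -0.5254  0.2049] shift tool mm [-94.9 417.7 -88.5] zaxis deg -72.88 q6 -0.067 F [-0.3 -0.8 -0.4] grip 0.094
```

servo_tool(motion=[-50,0,0,0,-95,0,0,0,-95,40,-8,2,-95,90,-18,5,-95,140,-29,8,-95,190,-40,11,-95,240,-50,14.2,-95,290,-61,14.2,-95,340,-72,14.2,-95,380,-80,14.2,-95,405,-86,14.2,-95,417.6,-88.7,14.2,-95,417.6,-88.7,14.2,-95,417.6,-88.7,14.2], gripper=1, force=40)

```text
time_s: 1.85
ee_pos: [0.5342, -0.3186, 0.3005]
eef_rot: [-1.149, 1.571, -2.67]
force: [-0.0, 0.6, -0.6]
grip_width: 0.0938
```

Run:
```python
from h import *
c=grab('wrist','w1'); print(c['fx'],c['cx'],c['cy'],c['rvec'].ravel(),c['tvec'].ravel()); to(.535,-.318,.119)
Rm=cv2.Rodrigues(c['rvec'])[0]; print('campos',-Rm.T@c['tvec'].ravel(),Rm[2])
def pf(P):
    X=Rm@np.array(P)+c['tvec'].ravel(); th=np.arctan2(np.hypot(X[0],X[1]),X[2]); r=c['fx']*th; return (c['cx']+r*X[0]/np.hypot(X[0],X[1]),c['cy']+r*X[1]/np.hypot(X[0],X[1]))
im=c['color'].copy()
th=np.radians(2.87); M=R.from_euler('z',th).as_matrix(); t=np.array([.4973,-.4342,0])
from ov import boxlines
for L,col in boxlines(.114):
    p=[pf(M@np.array(q)+t) for q in L]; cv2.polylines(im,[np.round(np.array(p)*8).astype(int)],False,col,1,cv2.LINE_AA,3)
save('w1o',im)
```

```text
371.64829954431775 329.59524233535547 243.3524799667148 [-2.12443601  2.02036572  0.27652578] [-0.34396545  0.44508894  0.62213218]
t 1.9 pos [ 0.5342 -0.3186  0.3006] shift tool mm [181.6   0.8  -0.6] zaxis deg -87.14 q6 0.924 F [ 0.1 -0.2 -0.1] grip 0.094
campos [ 0.61239866 -0.31362934  0.47965547] [-0.26836214 -0.01348083 -0.96322377]
```

View pics/w1o.png

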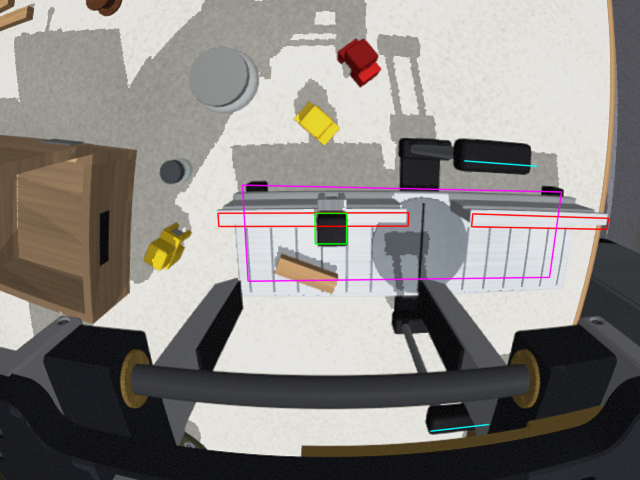

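The wrist overlay (pics/w1o.png) matches: the black head at (331,228) lies inside the projected square, so I descend and grip.

servo_tool(motion=[40,0,0,0,90,1,-0.6,0,130,1,-0.6,0,160,1,-0.6,0,175,1,-0.6,0,180.5,1,-0.6,0,180.5,1,-0.6,0,180.5,1,-0.6,0])

```text
time_s: 2.9
ee_pos: [0.5362, -0.3176, 0.1211]
eef_rot: [0.937, 1.569, -0.583]
force: [-0.1, -0.1, -0.2]
grip_width: 0.0939
```

servo_tool(motion=[0,0,0,0,0,0,0,0,0,0,0,0,0,0,0,0,0,0,0,0,0,0,0,0], gripper=0, force=40)

```text
time_s: 3.65
ee_pos: [0.5358, -0.3173, 0.1199]
eef_rot: [-2.176, 1.571, 2.587]
force: [-0.5, -0.3, -0.0]
grip_width: 0.0375
```

servo_tool(motion=[0,0,0,0,0,0,0,0,0,0,0,0,0,0,0,0])

```text
time_s: 4.15
ee_pos: [0.5359, -0.3173, 0.12]
eef_rot: [0.393, 1.571, -1.127]
force: [-1.1, -0.6, 0.8]
grip_width: 0.0277
```

servo_tool(motion=[-4,0,0,0,-10,0,0,0,-20,0,0,0,-35,0,0,0,-55,0,0,0,-80,0,0,0,-80,0,0,0])

```text
time_s: 5.03
ee_pos: [0.5365, -0.3178, 0.2028]
eef_rot: [0.901, 1.566, -0.619]
force: [0.3, -0.5, -1.9]
grip_width: 0.0274
```

Run:
```python
from h import *
grab('wrist','w2'); to(.4733,.1064,.30)
```

```text
t 5.08 pos [ 0.536  -0.3175  0.2009] shift tool mm [ -99.7  -40.9 -426.4] zaxis deg -87.09 q6 0.926 F [ 1.  -0.5 -2.5] grip 0.0282
```

View pics/w2.png

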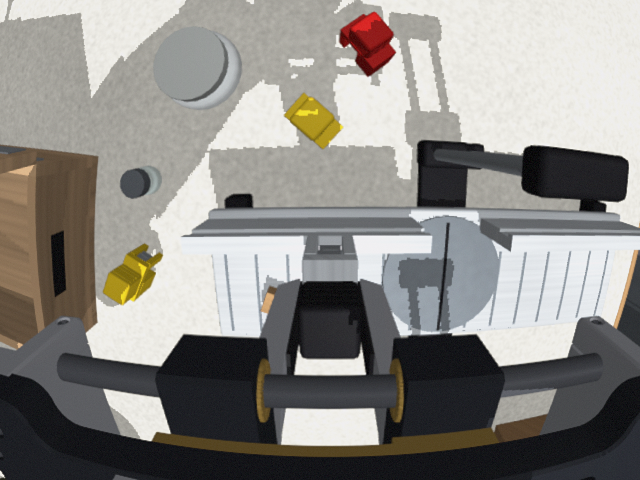

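The stop is held: the black head shows between the fingers at (330,330). I'll carry it over the well.

servo_tool(motion=[-50,0,0,0,-100,0,-10,0,-100,-5,-50,2,-100,-10,-100,4,-100,-15,-150,6,-100,-20,-200,8,-100,-25,-250,10,-100,-30,-300,11,-100,-35,-350,11,-100,-38,-395,11,-100,-41,-420,11,-100,-41,-426,11,-100,-41,-426,11,-100,-41,-426,11])

```text
time_s: 6.82
ee_pos: [0.4734, 0.1052, 0.2997]
eef_rot: [-0.876, 1.57, -2.589]
force: [-0.3, -0.4, -2.6]
grip_width: 0.0278
```

Run:
```python
from h import *
c=grab('wrist','w3'); to(.4733,.1064,.060); grab('scene','s3')
```

```text
t 6.88 pos [0.4734 0.1052 0.2998] shift tool mm [ 2.398e+02 -2.000e-01 -1.200e+00] zaxis deg -98.15 q6 1.856 F [ 1.1 -0.3 -1.5] grip 0.0276
```

View pics/w3.png

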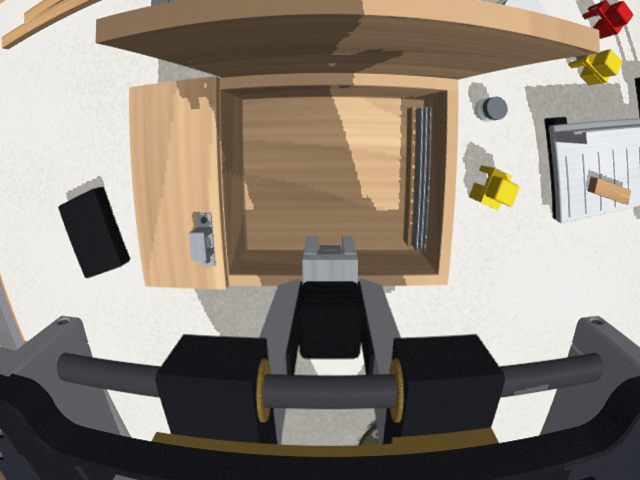

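View pics/s3.png

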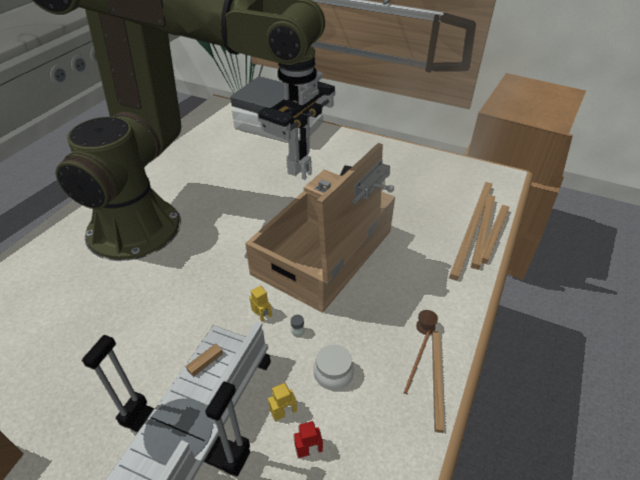

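servo_tool(motion=[40,0,0,0,90,0,-1.2,0,140,0,-1.2,0,180,0,-1.2,0,210,0,-1.2,0,228,0,-1.2,0,237,0,-1.2,0,241,0,-1.2,0,243,0,-1.2,0,244.5,0,-1.2,0,244.5,0,-1.2,0])

```text
time_s: 8.3
ee_pos: [0.4735, 0.1073, 0.0557]
eef_rot: [1.867, 1.57, 0.155]
force: [-0.3, -0.3, -2.3]
grip_width: 0.0278
```

servo_tool(motion=[1,0,0,0,1.8,0,0,0,2.5,0,0,0,3.2,0,0,0,3.2,0,0,0])

```text
time_s: 8.93
ee_pos: [0.4737, 0.1072, 0.0532]
eef_rot: [1.662, 1.57, -0.05]
force: [-4.0, -1.7, 12.4]
grip_width: 0.0278
```

Force now shows the stop standing on the floor. I'll ease off a little, open slowly and rise.

servo_tool(motion=[-0.5,0,0,0,-0.5,0,0,0])

```text
time_s: 9.18
ee_pos: [0.4736, 0.1073, 0.0533]
eef_rot: [1.724, 1.57, 0.012]
force: [-1.9, -1.5, 7.6]
grip_width: 0.0275
```

servo_tool(motion=[0,0,0,0,0,0,0,0,0,0,0,0,0,0,0,0], gripper=0.65)

```text
time_s: 9.68
ee_pos: [0.4734, 0.1073, 0.0527]
eef_rot: [-1.921, 1.571, 2.65]
force: [0.8, -0.3, 0.4]
grip_width: 0.0603
```

servo_tool(motion=[-10,0,0,0,-40,0,0,0,-90,0,0,0,-140,0,0,0,-190,0,0,0,-240,0,0,0,-280,0,0,0,-320,0,0,0,-330,0,0,0,-330,0,0,0])

```text
time_s: 10.92
ee_pos: [0.4732, 0.1072, 0.3825]
eef_rot: [1.432, 1.571, -0.279]
force: [-0.1, -0.3, 0.3]
grip_width: 0.0611
```

Run:
```python
from h import *
c=grab('wrist','w4'); 
th=np.radians(-8.37); M=R.from_euler('z',th).as_matrix(); t=np.array([.513,.1359,0])
def ch(x,y,z): return M@np.array([x,y,z])+t
for p in [(.16,-.125,.30),(.14,-.125,.30),(.16,-.125,.38)]:
    w=ch(*p); print(p,w,np.hypot(*w[:2])); to(*w)
o=ctrl.get_obs(); print(o['qpos'])
```

```text
(0.16, -0.125, 0.3) [ 0.65310016 -0.01105899  0.3       ] 0.6531937860620637
t 10.97 pos [0.4731 0.1072 0.3817] shift tool mm [ 81.5 194.9  91.8] zaxis deg -98.08 q6 1.859 F [-0.6 -0.4 -1.3] grip 0.0613
(0.14, -0.125, 0.3) [ 0.63331319 -0.00814769  0.3       ] 0.6333655963137514
t 10.97 pos [0.4731 0.1072 0.3817] shift tool mm [ 81.5 174.9  91.7] zaxis deg -98.08 q6 1.859 F [-0.6 -0.4 -1.3] grip 0.0613
(0.16, -0.125, 0.38) [ 0.65310016 -0.01105899  0.38      ] 0.6531937860620637
t 10.97 pos [0.4731 0.1072 0.3817] shift tool mm [  1.5 194.8  91.8] zaxis deg -98.08 q6 1.859 F [-0.6 -0.4 -1.3] grip 0.0613
[1.47387700e-01 8.22590171e-02 1.37877391e+00 4.29024828e-06
 1.68201298e+00 1.85921713e+00]
```

View pics/w4.png

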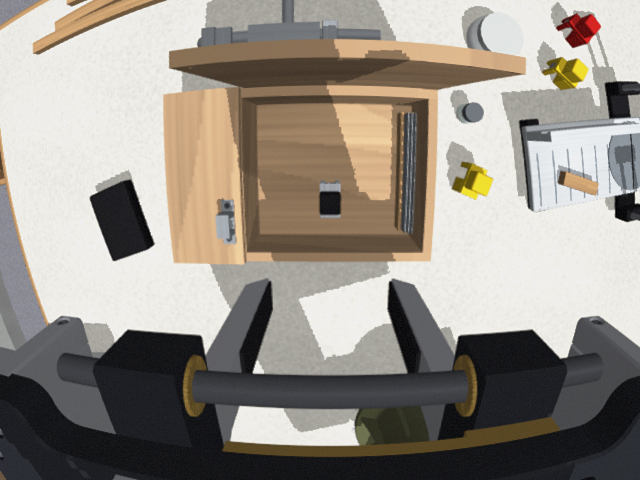

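The stop stands upright in the well at (330,200). Now I'll go behind the lid with the fingers shut.

servo_tool(motion=[-8,40,20,0,-8,90,45,0,-8,140,70,0,-8,180,90,0,-8,195,92,0,20,195,92,0,50,195,92,0,75,195,92,0,82,195,92,0,82,195,92,0], gripper=0)

```text
time_s: 12.22
ee_pos: [0.6534, -0.0112, 0.3004]
eef_rot: [-1.514, 1.57, 3.057]
force: [-0.1, -0.0, 0.0]
grip_width: 0.0003
```

Run:
```python
from h import *
c=grab('wrist','w5'); grab('scene','s5')
th=np.radians(-8.37); M=R.from_euler('z',th).as_matrix(); t=np.array([.513,.1359,0])
o,T=tool(); print(M.T@(o['ee_pos']-t)); to(*(M@np.array([.16,-.125,.3])+t))
```

```text
[ 0.16061528 -0.12510079  0.30167095]
t 12.32 pos [ 0.6537 -0.0112  0.3017] shift tool mm [ 1.7 -0.6 -0.1] zaxis deg -98.08 q6 1.639 F [0.3 0.1 0. ] grip 0.0007
```

View pics/w5.png

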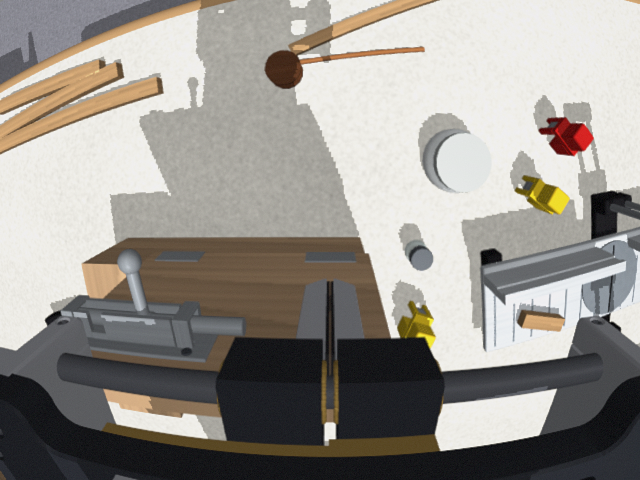

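View pics/s5.png

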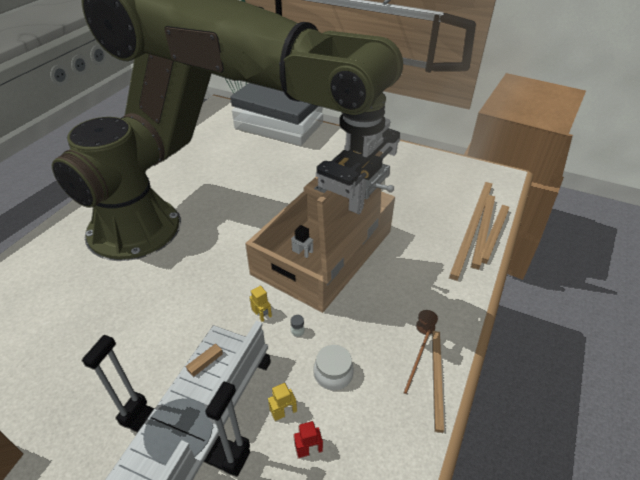

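The fingers are behind the lid, well away from the knob (129,262). Now I'll push it along the arc.

servo_tool(motion=[4,-25,0,0,4,-42,0,0,2,-52,0,0,1,-62,0,0,4,-80,0,0,9,-99,0,0,15,-117,0,0,24,-135,0,0,34,-151,0,0,45,-166,0,0,59,-180,0,0,73,-192,0,0,73,-192,0,0])

```text
time_s: 13.95
ee_pos: [0.4628, 0.0159, 0.2277]
eef_rot: [-1.5, 1.57, 3.072]
force: [-0.1, -0.1, 0.5]
grip_width: 0.0001
```

Run:
```python
from h import *
c=grab('scene','s6')
th=np.radians(-8.37); M=R.from_euler('z',th).as_matrix(); t=np.array([.513,.1359,0])
o,T=tool(); print(M.T@(o['ee_pos']-t),o['force'])
```

```text
[-0.03154287 -0.12604737  0.2283135 ] [ 0.09617214 -0.9589573  -0.09091047]
```

View pics/s6.png

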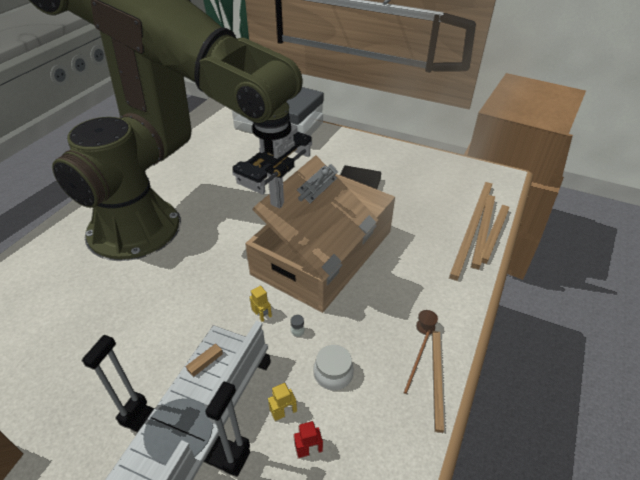

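The lid follows, now at about 0.6 rad. Continue to shut.

servo_tool(motion=[16,-11,0,0,33,-20,0,0,50,-28,0,0,68,-34,0,0,80,-36,0,0,90,-38,0,0,98,-39,0,0,103,-40,0,0,106,-40,0,0,107.5,-40,0,0,109,-40,0,0,109,-40,0,0])

```text
time_s: 15.5
ee_pos: [0.4241, 0.0213, 0.1215]
eef_rot: [1.49, 1.57, -0.222]
force: [-19.8, 0.1, 43.0]
grip_width: 0.0007
```

servo_tool(motion=[-1,0,0,0,-2,0,0,0,-20,0,0,0,-60,0,0,0,-110,0,0,0,-160,0,0,0,-180,0,0,0,-180,0,0,0])

```text
time_s: 16.5
ee_pos: [0.4242, 0.0214, 0.2997]
eef_rot: [1.693, 1.568, -0.018]
force: [-0.5, 0.2, -0.1]
grip_width: 0.0004
```

```bash
cat >> h.py <<'E'
CM=R.from_euler('z',np.radians(-8.37)).as_matrix(); CT=np.array([.513,.1359,0])
def chest(p): return CM.T@(np.array(p)-CT)
def pf(c,P):
    Rm=cv2.Rodrigues(c['rvec'])[0]
    X=Rm@np.array(P)+c['tvec'].ravel(); h=np.hypot(X[0],X[1]); r=c['fx']*np.arctan2(h,X[2]); return np.array([c['cx']+r*X[0]/h,c['cy']+r*X[1]/h])
def fray(c,u,v):
    Rm=cv2.Rodrigues(c['rvec'])[0]; a=np.array([u-c['cx'],v-c['cy']]); r=np.hypot(*a); th=r/c['fx']
    d=np.array([*(a/r*np.sin(th)),np.cos(th)])@Rm; return -Rm.T@c['tvec'].ravel(),d
E
python3 - <<'E'
from h import *; from ov import chestlines
c=grab('wrist','w7'); s=grab('scene','s7'); grab('top','t7')
im=c['color'].copy()
for L,col in chestlines(0,.005):
    p=np.array([pf(c,CM@np.array(q)+CT) for q in L]); cv2.polylines(im,[np.round(p*8).astype(int)],False,col,1,cv2.LINE_AA,3)
save('w7o',im)
from ov import show
show('scene','x',[],(0,CT),0,10,0,10)
show('s7','s7o',chestlines(0,.005),(np.radians(-8.37),CT),230,430,130,320)
o,T=tool(); print(o['ee_pos'],chest(o['ee_pos']),o['force'])
E
```

```text
[0.42347706 0.02139744 0.2974893 ] [-0.07190183 -0.12631437  0.2974893 ] [ 0.17202383 -0.47903375  0.03327492]
```

View pics/w7o.png

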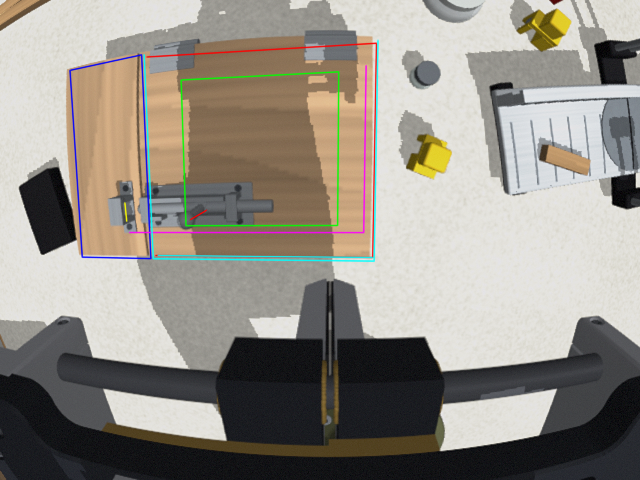

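View pics/s7o.png

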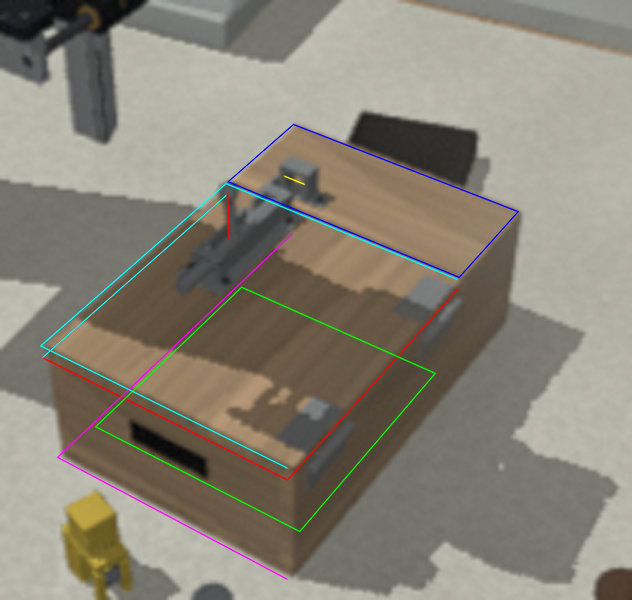

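The lid is shut: its edge matches the projected outline in both views. Zooming on the bolt.

Run:
```python
from h import *
w=load('w7')['color']; save('w7z',cv2.resize(w[165:245,95:285],None,fx=4.2,fy=4.2,interpolation=cv2.INTER_CUBIC))
w=load('s7')['color']; save('s7z',cv2.resize(w[165:230,280:340],None,fx=9,fy=9,interpolation=cv2.INTER_CUBIC))
w=load('t7')['color']; save('t7z',cv2.resize(w[190:330,190:370],None,fx=4.2,fy=4.2,interpolation=cv2.INTER_CUBIC))
```

```text
(no output)
```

View pics/w7z.png

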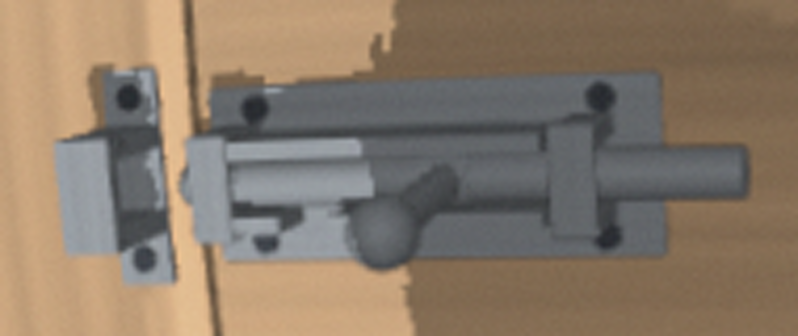

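View pics/s7z.png

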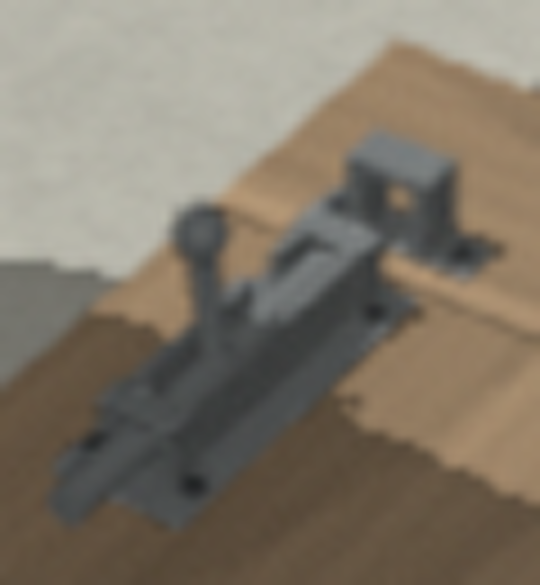

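View pics/t7z.png

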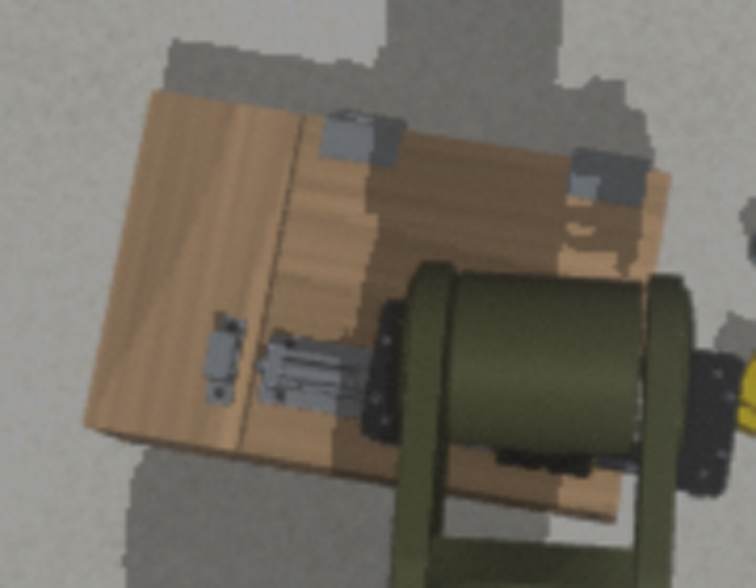

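Run:
```python
from h import *
w=load('w7'); s=load('s7')
o1,d1=fray(w,186,220.2); o2,d2=ray(s,302.2-.5,190.6-.5); d2/=np.linalg.norm(d2)
A=np.stack([d1,-d2],1); k=np.linalg.lstsq(A,o2-o1,rcond=None)[0]
p1=o1+k[0]*d1;p2=o2+k[1]*d2; print('tri',chest((p1+p2)/2),np.linalg.norm(p1-p2)*1e3)
for z in (.175,.181): print('w',chest(o1+d1*(z-o1[2])/d1[2]),'s',chest(o2+d2*(z-o2[2])/d2[2]))
# rod end / keeper check in wrist: keeper staple top corners, rod rear end at z .136
for n,x,y,z in [('rod rear end',748,172,.136),('handle base on rod',440,180,.142),('guide front post',208,190,.147),('guide rear post',572,180,.147)]:
    o,d=fray(w,95+x/4.2,165+y/4.2); print(n,chest(o+d*(z-o[2])/d[2]))
```

```text
tri [-0.05616947 -0.00152985  0.18063654] 0.9300393845708227
w [-0.05701254  0.00113478  0.175     ] s [-0.06083358  0.00404678  0.175     ]
w [-0.05575871 -0.00135226  0.181     ] s [-0.05619242 -0.00227586  0.181     ]
rod rear end [-0.05196761 -0.07183704  0.136     ]
handle base on rod [-0.05195703 -0.00068258  0.142     ]
guide front post [-0.05220039  0.05789369  0.147     ]
guide rear post [-0.05153569 -0.03382266  0.147     ]
```

servo_tool(motion=[0,8,-30,0,0,16,-60,0,10,16.5,-74,0,50,16.5,-74,0,90,16.5,-74,0,120,16.5,-74,0,135,16.5,-74,0,137.5,16.5,-74,0,137.5,16.5,-74,0])

```text
time_s: 17.77
ee_pos: [0.4509, 0.0923, 0.162]
eef_rot: [1.812, 1.57, 0.101]
force: [-0.5, 0.0, 0.9]
grip_width: 0.0003
```

Run:
```python
from h import *
w=grab('wrist','w8'); save('w8z',cv2.resize(w['color'][130:380,150:450],None,fx=2.4,fy=2.4)); s=grab('scene','s8'); save('s8z',cv2.resize(s['color'][130:260,230:390],None,fx=4.6,fy=4.6))
o,T=tool(); print(chest(o['ee_pos']),o['force'])
```

```text
[-0.05505966 -0.05211315  0.16212583] [-0.46903177  0.73167367  0.63089631]
```

View pics/w8z.png

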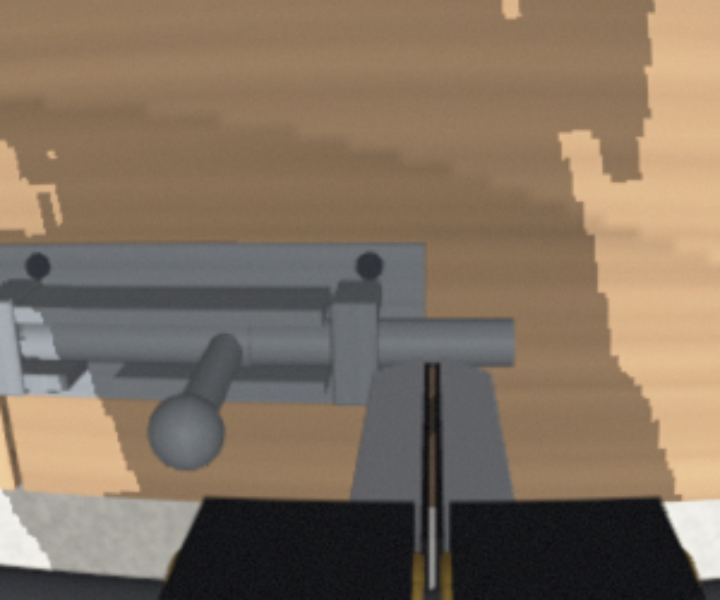

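View pics/s8z.png

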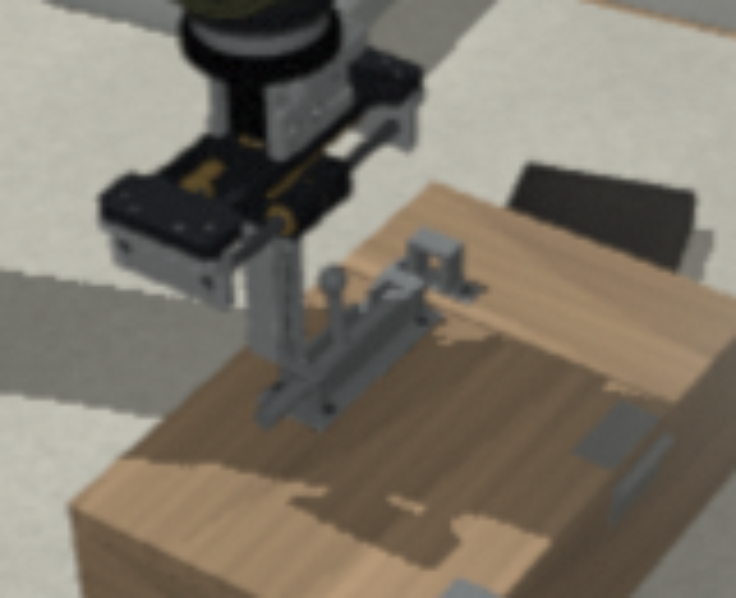

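The closed fingers are 2–3 cm behind the knob and in line with it. Push along the bolt.

servo_tool(motion=[0,0,-10,0,0,0,-20,0,0,0,-26,0,0,0,-32,0,0,0,-38,0,0,0,-44,0,0,0,-50,0,0,0,-54,0,0,0,-58,0,0,0,-58,0,0])

```text
validation failed for argument at $.mo...
```

servo_tool(motion=[0,0,-10,0,0,0,-20,0,0,0,-26,0,0,0,-32,0,0,0,-38,0,0,0,-44,0,0,0,-50,0,0,0,-54,0,0,0,-58,0,0,0,-58,0])

```text
time_s: 19.12
ee_pos: [0.4587, 0.1501, 0.1612]
eef_rot: [-2.988, 1.571, 1.584]
force: [0.1, -0.4, 0.6]
grip_width: 0.0002
```

Run:
```python
from h import *
w=grab('wrist','w9'); save('w9z',cv2.resize(w['color'][130:380,150:450],None,fx=2.4,fy=2.4)); s=grab('scene','s9'); save('s9z',cv2.resize(s['color'][130:260,230:390],None,fx=4.6,fy=4.6))
o,T=tool(); print(chest(o['ee_pos']),CM.T@o['force'])
```

```text
[-0.05574777  0.00592185  0.16123211] [-0.30562375 -0.25963629 -0.26237123]
```

View pics/w9z.png

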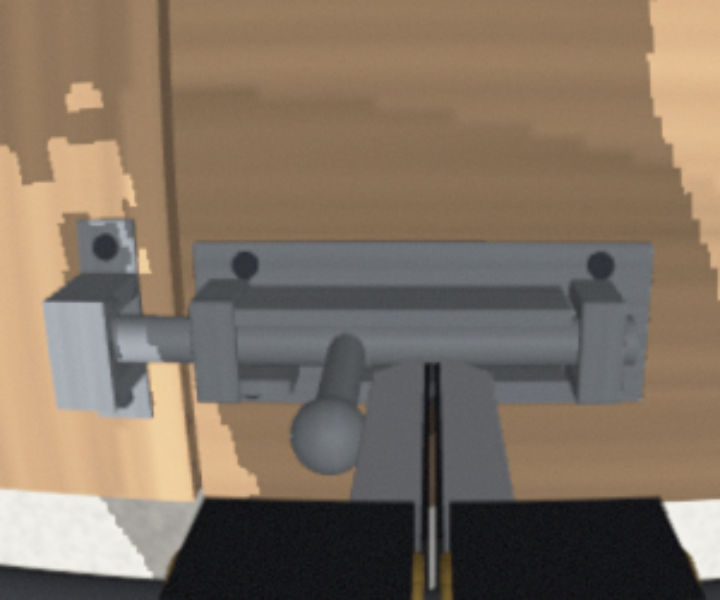

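View pics/s9z.png

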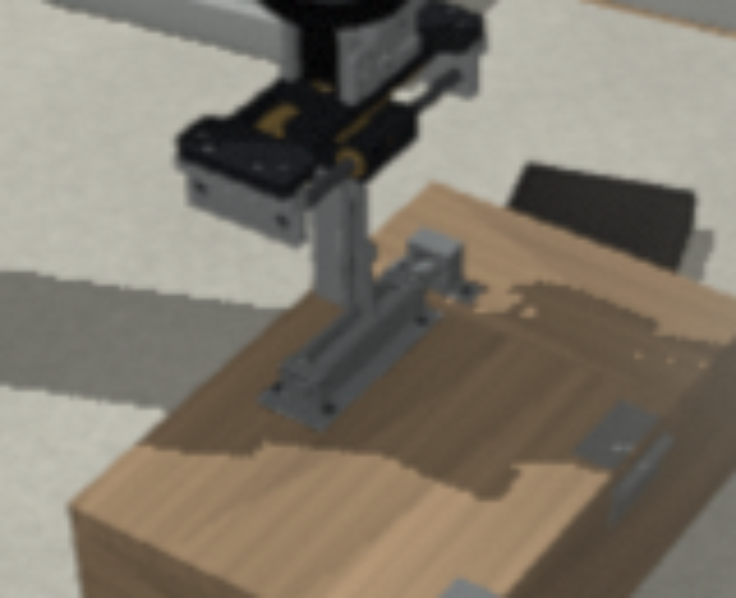

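The rod is entering the keeper (115,340). I'll push to the end stop, watching the force.

servo_tool(motion=[0,0,-1.5,0,0,0,-3,0,0,0,-4,0,0,0,-4,0])

```text
time_s: 19.73
ee_pos: [0.4593, 0.1538, 0.1612]
eef_rot: [1.862, 1.571, 0.15]
force: [-0.3, -1.0, 0.1]
grip_width: 0.0005
```

servo_tool(motion=[0,0,-1,0,0,0,-2,0,0,0,-2,0])

```text
time_s: 20.1
ee_pos: [0.4596, 0.1558, 0.1613]
eef_rot: [2.62, 1.571, 0.908]
force: [0.1, -1.8, 0.3]
grip_width: 0.0005
```

Run:
```python
from h import *
w=grab('wrist','w10'); save('w10z',cv2.resize(w['color'][130:380,150:450],None,fx=2.4,fy=2.4))
o,T=tool(); print(chest(o['ee_pos']),CM.T@o['force'])
```

```text
[-0.05576969  0.01188752  0.16126676] [-0.58751453 -1.40880989 -0.42261576]
```

View pics/w10z.png

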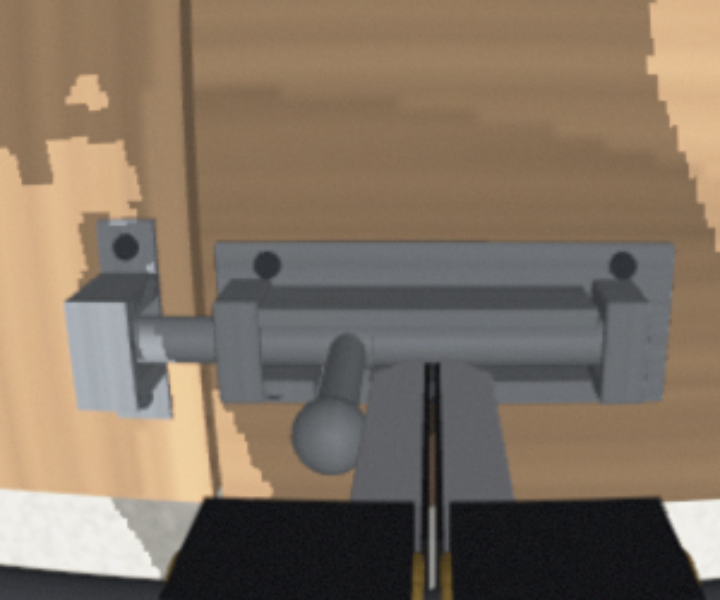

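servo_tool(motion=[0,0,-1,0,0,0,-2,0,0,0,-2,0])

```text
time_s: 20.52
ee_pos: [0.4598, 0.1576, 0.1612]
eef_rot: [-0.053, 1.57, -1.765]
force: [-0.9, -3.6, 1.1]
grip_width: 0.0002
```

servo_tool(motion=[0,0,-1,0,0,0,-2,0,0,0,-2,0])

```text
time_s: 20.9
ee_pos: [0.46, 0.1584, 0.1613]
eef_rot: [-0.116, 1.568, -1.828]
force: [-3.1, -13.7, 3.7]
grip_width: 0.0006
```

The force rose to 14 N, so the bolt is at its end stop. I'll back off, lift and look.

servo_tool(motion=[0,0,2,0,0,0,6,0,-20,0,10,0,-60,0,10,0,-90,0,10,0,-90,0,10,0])

```text
time_s: 21.65
ee_pos: [0.4594, 0.1501, 0.2531]
eef_rot: [2.067, 1.567, 0.355]
force: [0.6, -0.3, -0.1]
grip_width: 0.0004
```

Run:
```python
from h import *
w=grab('wrist','w11'); save('w11z',cv2.resize(w['color'][130:380,150:450],None,fx=2.4,fy=2.4)); s=grab('scene','s11'); save('s11z',cv2.resize(s['color'][165:230,280:340],None,fx=9,fy=9,interpolation=cv2.INTER_CUBIC))
o,T=tool(); print(chest(o['ee_pos']),CM.T@o['force'])
```

```text
[-0.05596523  0.00583277  0.25053808] [ 0.00230249  0.56411265 -0.67616298]
```

View pics/w11z.png

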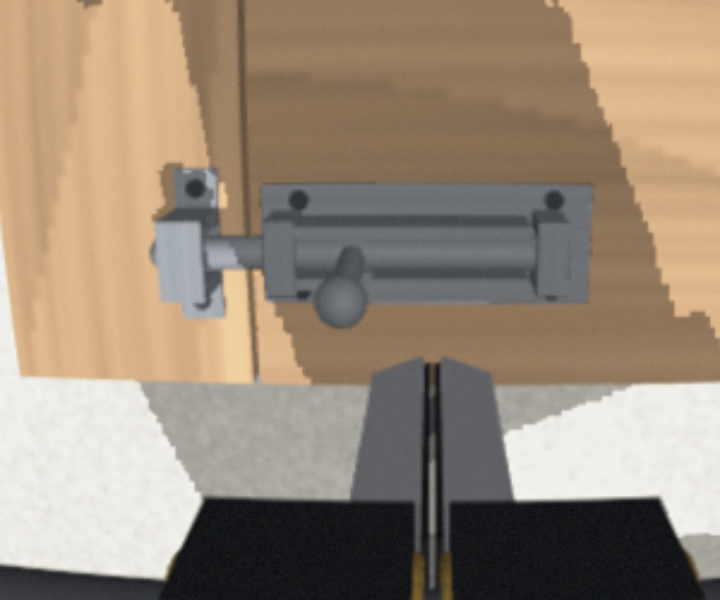

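View pics/s11z.png

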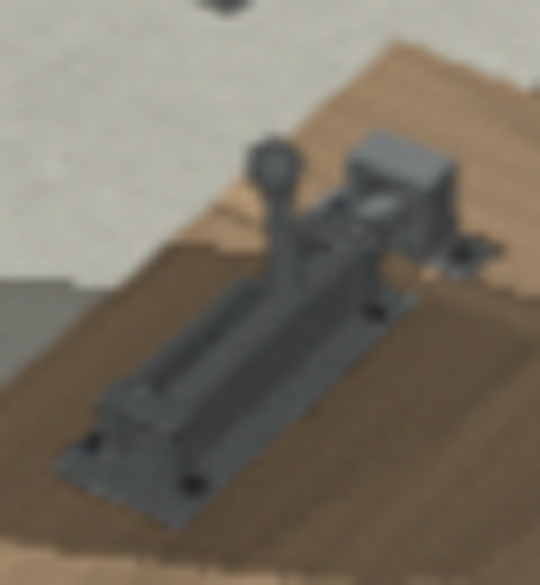

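Run:
```python
from h import *
w=load('w11'); s=load('s11')
o1,d1=fray(w,150+341/2.4-.3,130+301/2.4-.3); o2,d2=ray(s,280+275/9-.5,165+165/9-.5); d2/=np.linalg.norm(d2)
k=np.linalg.lstsq(np.stack([d1,-d2],1),o2-o1,rcond=None)[0]
p1=o1+k[0]*d1;p2=o2+k[1]*d2; print('tri',chest((p1+p2)/2),np.linalg.norm(p1-p2)*1e3)
for z in (.181,): print('w',chest(o1+d1*(z-o1[2])/d1[2]),'s',chest(o2+d2*(z-o2[2])/d2[2]))
```

```text
tri [-0.05633038  0.03424968  0.17994986] 0.8010489219297523
w [-0.05562265  0.03429149  0.181     ] s [-0.05594304  0.03302842  0.181     ]
```

The rod goes through the keeper and the knob is at chest y ≈ 0.034, so it is fully across. Next I go to the +x side of the knob and turn it down.

servo_tool(motion=[0,15,-15,0,0,29,-27,0,30,29,-27,0,60,29,-27,0,80,29,-27,0,88,29,-27,0,88,29,-27,0])

```text
time_s: 22.62
ee_pos: [0.491, 0.1724, 0.1627]
eef_rot: [-1.23, 1.57, -2.942]
force: [0.8, -0.4, 0.7]
grip_width: 0.0002
```

servo_tool(motion=[0,-8,0,0,0,-15,0,0,0,-22,0,0,0,-29,0,0,0,-36,0,0,0,-42,0,0,0,-47,0,0,0,-47,0,0])

```text
time_s: 23.62
ee_pos: [0.4443, 0.1791, 0.1633]
eef_rot: [-1.395, 1.57, -3.106]
force: [0.4, 0.1, 0.9]
grip_width: 0.0002
```

Run:
```python
from h import *
w=grab('wrist','w12'); save('w12z',cv2.resize(w['color'][130:380,150:450],None,fx=2.4,fy=2.4)); s=grab('scene','s12'); save('s12z',cv2.resize(s['color'][130:260,230:390],None,fx=4.6,fy=4.6))
o,T=tool(); print(chest(o['ee_pos']),CM.T@o['force'])
```

```text
[-0.07401143  0.0327084   0.16324046] [ 0.52308719 -0.27290504 -0.09193451]
```

View pics/w12z.png

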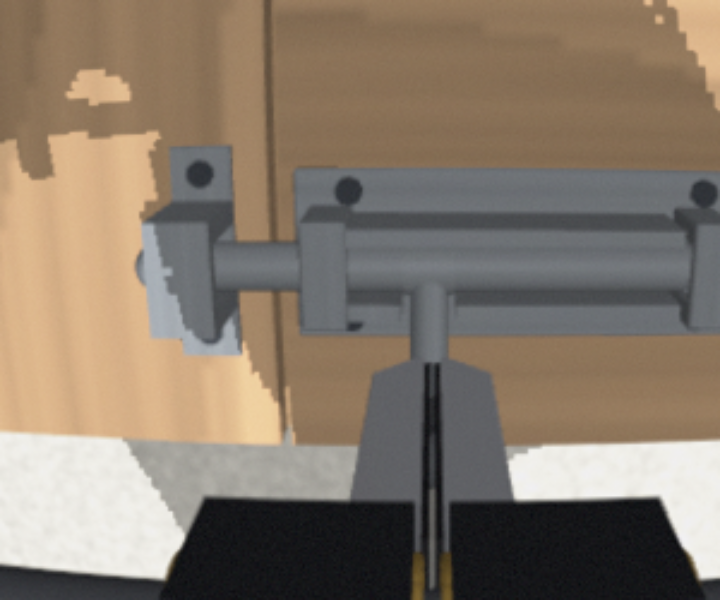

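View pics/s12z.png

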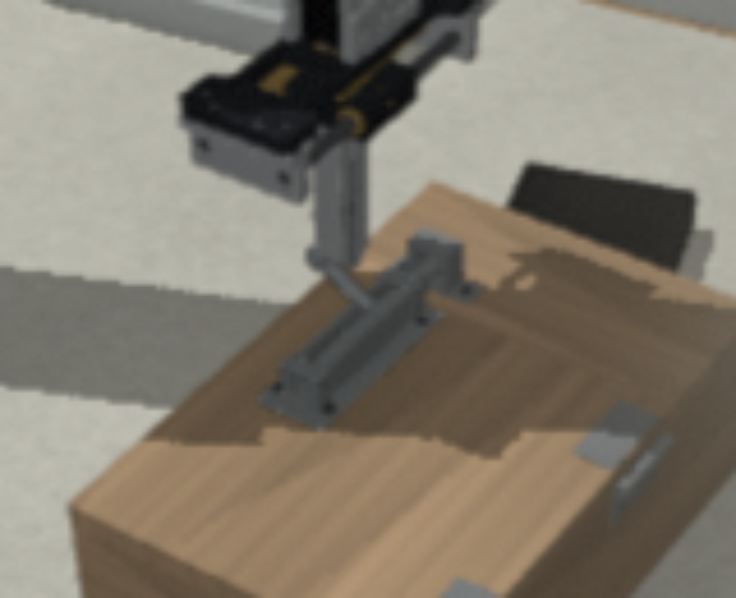

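The handle has turned in the notch to about 0.9 rad. I'll lift over the knob and press it down flat.

servo_tool(motion=[-3,3,0,0,-25,3,0,0,-35,-5,0,0,-35,-25,0,0,-20,-25,0,0,-12,-25,0,0,-5,-25,0,0,2,-25,0,0,8,-25,0,0,13,-25,0,0,16,-25,0,0,17,-25,0,0,17,-25,0,0])

```text
time_s: 25.35
ee_pos: [0.42, 0.1825, 0.1463]
eef_rot: [1.781, 1.571, 0.069]
force: [-0.8, -0.2, 1.1]
grip_width: 0.0006
```

Run:
```python
from h import *
o,T=tool(); print(chest(o['ee_pos']),CM.T@o['force'])
```

```text
[-0.09882331  0.03259724  0.14633355] [-0.76031502 -0.28558259  1.12700808]
```

servo_tool(motion=[1,0,0,0,2,0,0,0,2,0,0,0])

```text
time_s: 25.72
ee_pos: [0.4201, 0.1826, 0.1452]
eef_rot: [2.074, 1.57, 0.362]
force: [-4.1, -0.9, 11.4]
grip_width: 0.0006
```

servo_tool(motion=[-2,0,0,0,-15,0,0,0,-50,0,0,0,-100,0,0,0,-130,0,0,0,-130,0,0,0,-130,0,0,0])

```text
time_s: 26.6
ee_pos: [0.4196, 0.1824, 0.2736]
eef_rot: [-1.069, 1.57, -2.781]
force: [0.4, -0.5, -1.6]
grip_width: 0.0003
```

Run:
```python
from h import *
w=grab('wrist','w13'); save('w13z',cv2.resize(w['color'][100:350,120:420],None,fx=2.4,fy=2.4)); s=grab('scene','s13'); save('s13z',cv2.resize(s['color'][130:320,230:430],None,fx=3.1,fy=3.1,interpolation=cv2.INTER_CUBIC))
o,T=tool(); print(chest(o['ee_pos']),CM.T@o['force'],o['time_s'])
```

```text
[-0.09918287  0.03241307  0.27325533] [ 0.65813477 -0.87427681 -0.44798252] 26.7
```

View pics/w13z.png

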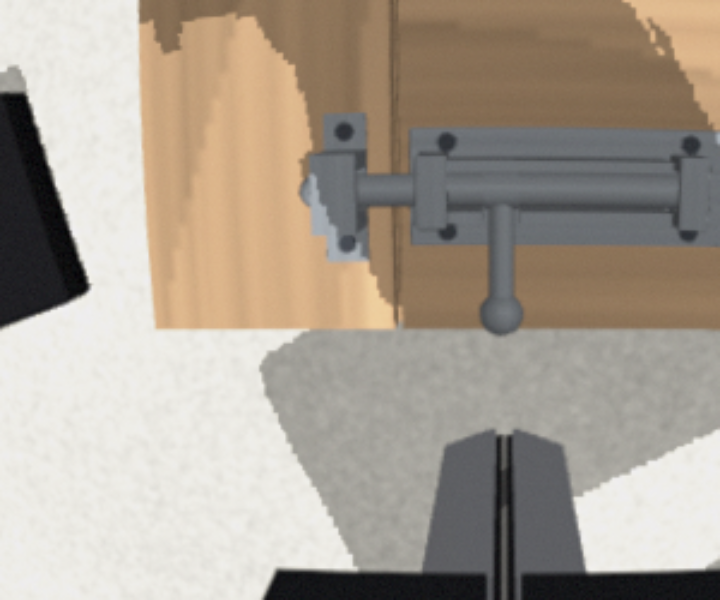

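View pics/s13z.png

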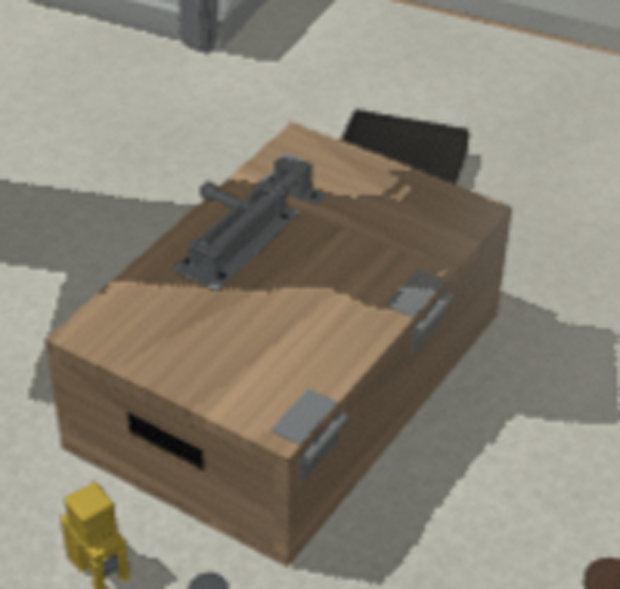

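View pics/s13.png

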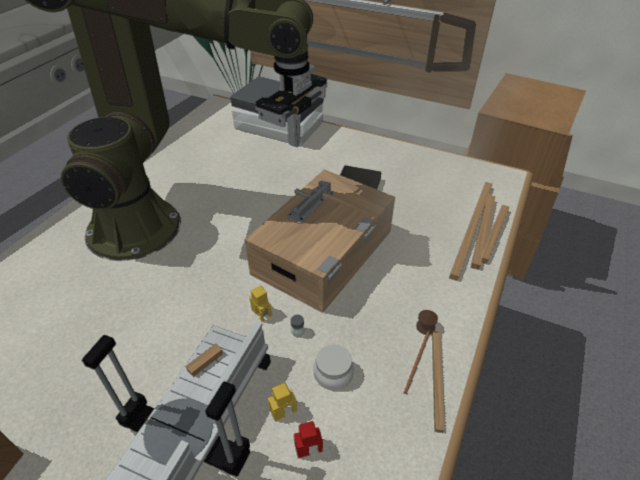

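The handle lies flat (knob at (500,315)), the rod is through the keeper, the lid is shut and the bystanders stand where they were. Handing in.

Run:
```python
from h import *
print(ctrl.hand_in())
```

```text
the job is handed in; nothing more can be done
None
```

I finished the whole job and handed it in at about 27 s of the 72 s allowed. The hand-in gives no verdict, so what follows rests on my own checks.

- **Length stop:** I pulled it off the fence and stood it on its legs in the well, lowering it until the force showed it touching the floor. After release the wrist picture showed it upright there. I could not see it again once the lid was shut.
- **Lid:** I pushed it shut from behind and pressed it down, with about 43 N upward on the tool at the end. Its edges matched the projected shut outline in both the scene and wrist views.
- **Bolt:** I slid it across until the force jumped to about 14 N at its end stop. The rod shows through the keeper.
- **Handle:** I turned it down and pressed it until it stopped. The fingertips were then at z = 0.145 m, where the flat knob's top should be 0.146 m, and the last pictures show it lying flat.
- **Other things:** In the last scene picture the tub, jar, offcut and case look to be where they were. I compared these by eye, not by measurement. The arm was clear of everything, about 13 cm above the bolt.

One check disagreed: the camera put the knob at chest y = 0.034 m with the bolt across, while 0.030 m was expected. I put this down to errors in the estimated chest pose and the camera calibration, since the bolt was at its end stop and the handle turned down freely in the notch.

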